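Slide the sample dish through the gate and start the reading

ROBOT

A 6-joint arm with a two-finger parallel gripper is mounted at the origin on the work surface. World frame = base frame: x ahead of the robot, y to its left, z up, the work surface at z = 0. Lengths are in m, angles in rad, forces in N, time in s.
With the tool pointing down it reaches from about 0.425 to 0.95 m from the base axis. Payload 3.5 kg.
Tool frame: the origin (TCP) lies at the very end of the fingers, on their centre line; the grasp point (between the pads) lies 19 mm behind it; z points along the fingers, y is the direction in which the jaws open and shut (so a half turn about z gives the same grasp; the last joint's range is limited). The gripper opens to 85 mm and grips with 20 to 120 N. Pads are 22 mm wide; open, the fingers measure 114 mm over their backs; the gripper's body (76 mm by 85 mm) begins 54 mm behind the grasp point. The pads swing forward as they close: fully open they stand 13 mm farther back than shut.
Start: joints at [1.001, 0.286, 1.577, -0, 1.279, -0.15], TCP at [0.275, 0.616, 0.231] pointing down, gripper open.
Joint ranges: [-2.77, 2.77], [-0.9, 2.22], [0.21, 2.48], [-1.53, 4.67], [0.24, 2.81], [-2.84, 2.84]. Speed limits (rad/s): [2.79, 2.79, 3.14, 3.14, 3.14, 3.14].

INTERFACE

Orientations are given as a unit quaternion [x, y, z, w].
In Python, from plant import get_state, read_camera, sign_off gives the robot as it stands.
- The arm moves only by the tool step_arm, never from a script. Its argument "targets" is a list that holds one entry, the list of rows, each a list of 5 numbers: the opening, from 0 (shut) to 1 (fully open), then the shift along the tool's x, y, z each as a share of 4 cm, from -1 to 1, then the turn about the tool's z as a share of 5 degrees, from -1 to 1. A call has 1 to 10 rows; each row shifts and turns the commanded pose from where the row before left it, along the tool's axes as they then stand; what a row does not reach is not made up. A row lasts 1/12 s, in which the tool goes at most 41.7 mm and 7.16 degrees, less where a joint would pass 70% of its speed; a pose out of reach is approached as far as the arm can. A call with a number of a shift or a turn outside -1 to 1 is refused whole. A call with a gripper value outside its range is refused whole. The fingers move at their own pace and stop on an object; "squeeze" is the grip in N (left out, the last holds). Time passes only in rows, so rows that do not move let the fingers close. It gives the time, the measured TCP pose, the force and the opening at its end, in the units of the state.
- get_state(): the state, without advancing time (a new reading comes with each control period).
- read_camera(name): name is "scene" or "top"; returns a dict with "pixels" (420x560x3 uint8, red, green, blue), "range_z" (420x560 float32, m along the optical axis (not along the pixel's ray), 0 where there is no reading), "mtx" (3x3 intrinsics, pixels), "rvec" (rotation vector, rad) and "tvec" (3), from world to camera coordinates, as OpenCV has them. Camera axes: x right, y down, z forward; pixel columns grow to the right and rows downward; lengths in m; the calibration is good to about 2 mm. A picture is of the moment at which its call begins.
- sign_off(): hands the job in, once; it reports no verdict.
The state is a dict: "time": time; "qpos": joint angles; "dq": joint speeds; "joint_efforts": joint torques, N m; "eef_pos": TCP position; "tcp_rot": TCP orientation; "contact_force": force on the tool from outside, world axes, zero at the start; "wrist_torque": the same for the moment, N m; "opening": opening from 0.0 (shut) to 1.0 (fully open).
Only numpy, scipy, OpenCV 4.12 (cv2) and the standard library are available. Lean on these libraries where they do the work, as an engineer would, in place of code of your own. Each camera call takes 0.05 s, during which the arm holds its last target.

TASK

With the fingers outside and behind it, push the lidded white dish along the bench, between the two steel posts, until it stands wholly on the yellow spot; do not grip it, lift it, tip it or press on its lid. Only then press the green button on the control box all the way down and come away. Leave the jar, the beaker and the flask where they stand.

Things in the scene. Friction and masses are not known exactly. Their poses are not given: they have to be found in the camera images.
- dish: loose lidded porcelain dish, white with a thin blue band, round, 70 mm across, upright side wall from the bench to 24 mm, lid top at 27 mm, with a blue knob 16 mm across that reaches up to 39 mm; about 0.1 to 0.2 kg. Origin: centre of its underside, on the bench; z up.
- spot (a point): centre of the yellow spot (painted, flat, 90 mm across) on the thin red-brown sheet of the reading station, at bench height; sheet and spot are flush, the dish slides straight onto them. x axis: the direction in which the dish travels from the gate onto the spot; y: 90 degrees to the left of that; z up.
- gate (a point): middle of the gap between the two fixed upright steel posts, at bench height, 90 mm before the spot (at x = -90 mm in the axes of the spot; same axes). Each post is round, 24 mm in diameter, 40 mm high, with a blue band; post axes 50 mm either side of this point along y, so the gap is 76 mm wide for the 70 mm dish. The posts cannot move.
- button_top (a point): centre of the top of the green button, 28 mm across, in a black round collar 44 mm across on a cream control box that stands beyond the spot. Control box fixed, 100 mm along x by 200 mm along y by 45 mm high, its middle 120 mm past the spot along the spot's x axis, its near side 70 mm past it. The button's top is 67 mm above the bench when up (10 mm above its collar) and sinks with the button.
- button (a joint): travel of the green button: 0 up, 0.006 m fully down; a spring returns it, fully down takes 5 N straight down.
- jar: loose bystander: small amber glass jar with black cap and paper label, 40 mm across, 48 mm high; origin at the centre of its underside.
- beaker: loose bystander: small open pale clear glass beaker, 44 mm across, 48 mm high; origin at the centre of its underside.
- flask: loose bystander: amber glass bottle with black cap, 60 mm across, 120 mm high; origin at the centre of its underside.
Not all that is in view belongs to the job. Several things have the shape of the dish; the one meant has the colours described above.

How it is judged:
On the way, in this order (a step that is already met when the one before it is completed fails the run):
1. the dish passes between the two posts (x of dish in the frame of gate between -0.02 and 0.02 m and y of dish in the frame of gate between -0.008 and 0.008 m and height (world z) of dish below 0.005 m).
2. the dish rests wholly on the yellow spot (horizontal distance between dish and spot below 0.011 m and height (world z) of dish below 0.004 m and angle between dish's own z axis and vertical below 0.1 rad and linear speed of dish below 0.02 m/s), for 0.2 s.
3. the green button is pressed fully down (value of joint button above 0.0048 m).
At the end, for the whole second after the job is handed in: The dish stands flat and at rest on the yellow spot (centre within 11 mm of the spot's centre), having passed between the posts; the button was then pressed (at least 4.8 of 6 mm) and is up again; jar, beaker and flask are within 15 mm of where they stood (all of step 2 and value of joint button below 0.0015 m and distance of each of jar, beaker, flask from where it was at the start of the episode below 0.015 m); the robot touches nothing.
It fails at once if the dish is lifted off the bench or tipped (height (world z) of dish above 0.008 m or angle between dish's own z axis and vertical above 0.2 rad).
It fails at once if the fingers take hold of the dish or press on it from above (the grasp point is over the dish while they touch it) instead of pushing its side (horizontal distance between the grasp point and dish below 0.022 m and contact force between the fingers and dish above 0.5 N).
It fails at once if the button is pressed while the dish is not on the spot (value of joint button above 0.003 m and horizontal distance between dish and spot above 0.013 m).
It fails at once if the jar, the beaker or the flask is moved more than 15 mm or tipped (distance of any of jar, beaker, flask from where it was at the start of the episode above 0.015 m or angle between any of jar, beaker, flask's own z axis and vertical above 0.35 rad).
It also fails if it takes over 59 s, if anything falls off the work surface, if the arm or the gripper's body presses on something with over 40 N, if the wrist force passes 120 N, or if a joint passes its speed limit or range.

## Working session

There is one attempt and no reset: what is moved stays moved. The work goes in short steps, Python scripts to look and compute and a tool call to move; the robot and the scene stay as the last step left them, time stands still between calls to the robot, and variables do not carry over. Pictures are saved under pics/ and viewed, and the job is handed in when it is done.

Besides the shell and the picture viewer there is one more tool, called after ">>>" as name(argument=value, ...) on one line, values as JSON. step_arm: Moves the arm, as the interface text tells. Shift numbers are shares of 4 cm and turn numbers shares of 5 degrees, none past 1 either way. Its arguments: {"type":"object","properties":{"targets":{"type":"array"},"squeeze":{"type":"number"}},"required":["targets"]}

```bash
mkdir -p pics; ls
cat > h.py <<'E'
import numpy as np, cv2
from plant import get_state, read_camera, sign_off
def shot(name,fn=None):
    d=read_camera(name)
    if fn: cv2.imwrite('pics/'+fn,cv2.cvtColor(d['pixels'],cv2.COLOR_RGB2BGR))
    return d
def ray(d,u,v,z):
    R=cv2.Rodrigues(np.array(d['rvec'],float))[0];t=np.array(d['tvec'],float).ravel()
    c=-R.T@t; r=R.T@np.linalg.inv(np.array(d['mtx']))@np.array([u,v,1.])
    return c+r*(z-c[2])/r[2]
def proj(d,p):
    return cv2.projectPoints(np.array(p,float).reshape(-1,3),np.array(d['rvec'],float),np.array(d['tvec'],float),np.array(d['mtx'],float),None)[0].reshape(-1,2)
E
python3 - <<'E'
from h import *
print(get_state())
import pickle
for n in('scene','top'):
    d=shot(n,n+'0.png'); pickle.dump(d,open(n+'0.pkl','wb')); 
    R=cv2.Rodrigues(np.array(d['rvec'],float))[0]; print(n,-R.T@np.array(d['tvec']).ravel(),R[2])
E
```

```text
pics
{'time': 0.0, 'qpos': array([ 1.00098541e+00,  2.87161351e-01,  1.57820116e+00, -3.06142085e-06,
        1.27861287e+00, -1.49985268e-01]), 'dq': array([ 0.00150458, -0.00124116, -0.00192827, -0.00100966,  0.00031087,
        0.00023506]), 'joint_efforts': array([-5.13426003e-04, -4.05972290e+01, -2.92627001e+01, -1.51350309e-04,
        5.64822141e-03,  5.15706411e-07]), 'eef_pos': array([0.27472956, 0.6158278 , 0.22993699]), 'tcp_rot': array([ 2.08374057e-01,  9.78048482e-01, -1.11555206e-03, -4.18201580e-04]), 'contact_force': array([-0.0838158 ,  0.70445495, -0.26104486]), 'wrist_torque': array([-0.03078479, -0.04569181, -0.03182999]), 'opening': 0.9966069805997151}
scene [ 0.87794323 -0.26218076  0.6721882 ] [-0.42497509  0.40505984 -0.80952004]
top [0.38410024 0.02972451 1.07911245] [ 0.16341655  0.01854455 -0.98638285]
```

View pics/scene0.png

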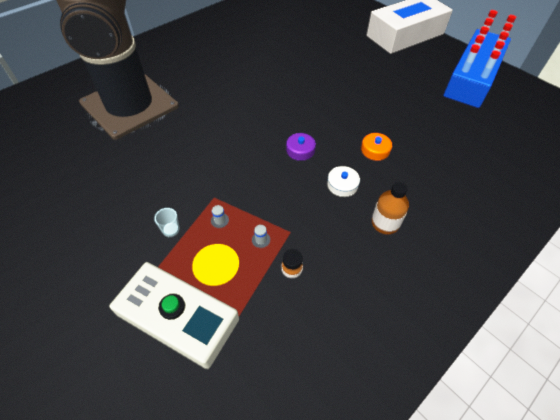

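View pics/top0.png

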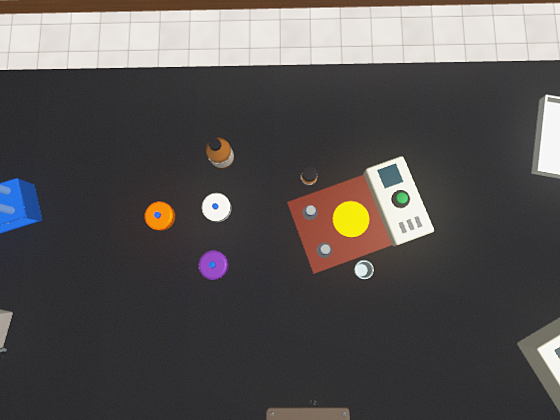

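The white dish is at scene (344,182) and top (216,207). The posts are at top (311,211) and (325,249), the spot at (351,219), and the green button at (402,198). The jar (309,177), beaker (364,269) and flask (219,152) stand around them.

```bash
cat >> h.py <<'E'
def blobs(d,lo,hi,amin=15):
    hsv=cv2.cvtColor(d['pixels'],cv2.COLOR_RGB2HSV)
    m=cv2.inRange(hsv,np.array(lo),np.array(hi))
    n,l,s,c=cv2.connectedComponentsWithStats(m)
    return [(c[i],s[i]) for i in range(1,n) if s[i][4]>=amin]
def tri(d1,p1,d2,p2):
    P=[]
    for d in(d1,d2):
        R=cv2.Rodrigues(np.array(d['rvec'],float))[0];P.append(np.array(d['mtx'])@np.c_[R,np.array(d['tvec']).ravel()])
    X=cv2.triangulatePoints(P[0],P[1],np.array(p1,float).reshape(2,1),np.array(p2,float).reshape(2,1)).ravel()
    return X[:3]/X[3]
E
python3 - <<'E'
from h import *; import pickle
np.set_printoptions(precision=4,suppress=True)
S=pickle.load(open('scene0.pkl','rb'));T=pickle.load(open('top0.pkl','rb'))
C=dict(yellow=((25,150,120),(35,255,255)),green=((45,100,50),(75,255,255)),blue=((105,120,60),(125,255,255)),white=((0,0,170),(180,50,255)),red=((0,150,50),(8,255,160)),grey=((95,20,60),(130,140,255)))
for n,d in(('S',S),('T',T)):
    for k in C:
        for c,s in blobs(d,*C[k],amin=10 if k=='blue' else 40):
            z={'yellow':0,'green':.065,'blue':.037,'white':.027,'red':0,'grey':.04}[k]
            print(n,k,c.round(1),s, ray(d,*c,z)[:2])
E
```

```text
S yellow [215.3 264.3] [ 193  244   46   41 1477] [ 0.5375 -0.1157]
S green [169.9 303.8] [161 295  19  19 275] [ 0.579 -0.229]
S blue [411.9   9.6] [394   2  37  16 288] [0.2353 0.9236]
S blue [474.7  72.5] [ 443   29   68   79 2476] [0.5611 0.7694]
S blue [300.8 139.6] [298 136   7   8  45] [0.4276 0.2224]
S blue [377.8 139.8] [375 137   7   7  32] [0.5496 0.358 ]
S blue [344.3 174.8] [342 172   6   7  35] [0.5699 0.217 ]
S blue [217.8 215.1] [213 213  11   4  21] [ 0.4706 -0.0535]
S blue [260.2 235.2] [255 234  11   3  16] [ 0.5643 -0.0211]
S white [403.1  21.8] [ 367    0   86   53 2187] [0.2535 0.8556]
S white [552.1  68.5] [538  43  22  44 501] [0.6951 0.9711]
S white [96.2 59.4] [84 58 26  4 58] [-0.2055  0.0202]
S white [342.7 180.9] [328 166  32  30 720] [0.5746 0.2087]
S white [217.  209.7] [212 205  11  10  83] [ 0.4522 -0.0431]
S white [168.3 221.2] [155 208  23  28 387] [ 0.4094 -0.1333]
S white [385.2 221.8] [373 208  29  23 322] [0.7058 0.1924]
S white [259.9 229.4] [255 225  11  10  92] [ 0.5485 -0.0089]
S white [509.1 355.3] [  409   228   151   192 14569] [1.0085 0.
[... 1292 characters left out ...]
98] [ 0.7308 -0.6139]
T white [400.8 203.2] [ 366  157   68   88 2536] [ 0.5699 -0.2359]
T white [215.6 206.7] [202 193  28  28 590] [0.5668 0.2182]
T white [310.3 209.9] [306 206  10   9  65] [ 0.556  -0.0147]
T white [325.  248.9] [321 245   9   9  68] [ 0.4603 -0.0483]
T white [362.4 269.6] [355 260  19  19 192] [ 0.41   -0.1362]
T white [  4.3 317.7] [  0 313  12  12  75] [0.304  0.7196]
T white [551.4 356.2] [537 335  23  50 560] [ 0.2092 -0.5612]
T red [319.8 217.3] [ 288  176   76   96 2330] [ 0.5415 -0.0392]
T grey [389.7 175.5] [378 165  25  23 352] [ 0.6367 -0.2092]
T grey [  4.4 189.6] [  0 185  11   9  67] [0.6137 0.7411]
T grey [  6.3 208.9] [  0 204  15  10 101] [0.5653 0.7314]
```

Run:
```python
import cv2
a=cv2.imread('pics/scene0.png')[130:300,130:330];b=cv2.imread('pics/top0.png')[130:290,190:440]
cv2.imwrite('pics/sc.png',cv2.resize(a,None,fx=3.5,fy=3.5,interpolation=cv2.INTER_CUBIC));cv2.imwrite('pics/tc.png',cv2.resize(b,None,fx=3.2,fy=3.2,interpolation=cv2.INTER_CUBIC))
```

```text
(no output)
```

View pics/sc.png

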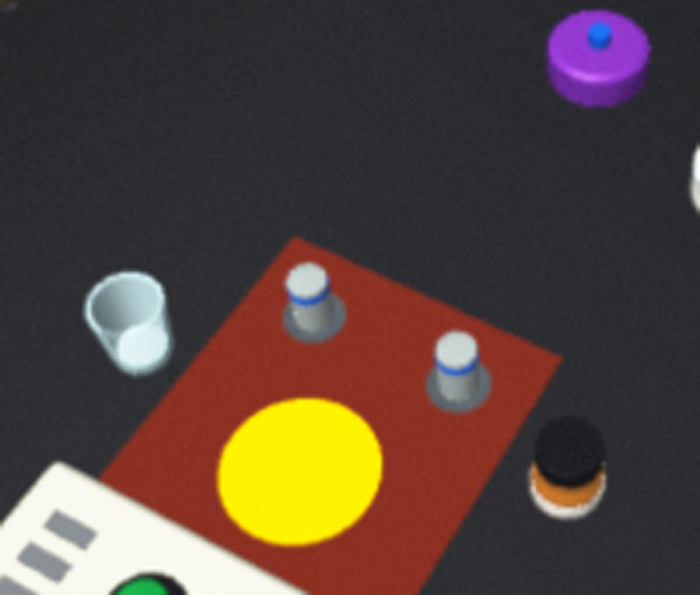

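View pics/tc.png

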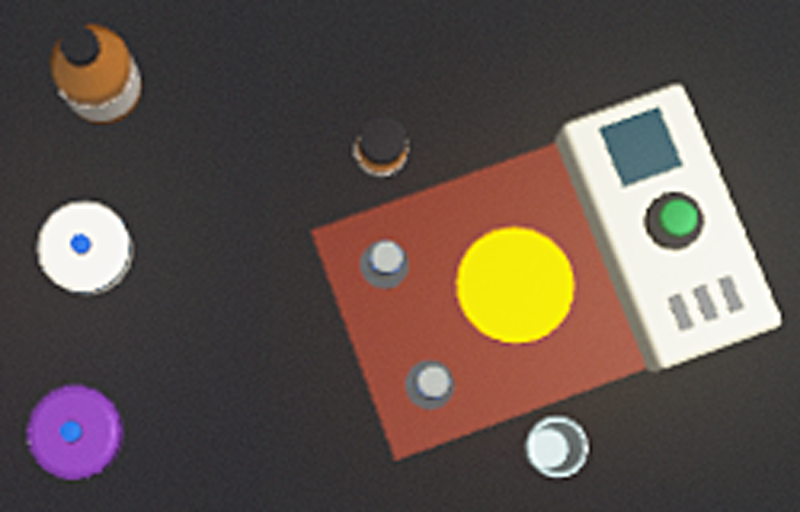

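Run:
```python
from h import *; import pickle
np.set_printoptions(precision=4,suppress=True)
S=pickle.load(open('scene0.pkl','rb'));T=pickle.load(open('top0.pkl','rb'))
X={}
for n,s,t in[('spot',(215.3,264.3),(350.6,218.7)),('post_r?',(217,209.7),(325,248.9)),('post_l?',(259.9,229.4),(310.3,209.9)),('btn',(169.9,303.8),(401.5,197.6)),('knob',(344.3,174.8),(214.7,205.8)),('purpleknob',(300.8,139.6),(211.8,264.4))]:
    x=X[n]=tri(S,s,T,t); print(n,x,[ray(d,*p,x[2])[:2] for d,p in((S,s),(T,t))])
z=.04
a=(ray(S,217,209.7,z)+ray(T,325,248.9,z))/2;b=(ray(S,259.9,229.4,z)+ray(T,310.3,209.9,z))/2
print(a,b,np.linalg.norm(a-b)); g=((a+b)/2)[:2]; sp=np.array([.5372,-.11575])
d=sp-g; print('gate',g,'dist',np.linalg.norm(d),'dir',np.degrees(np.arctan2(d[1],d[0])),'perp',np.degrees(np.arctan2(*( (b-a)[[1,0]])))-90)
# jar, beaker, flask by caps
for n,s,t,z in[('jar',(292.5,258.7),(309,174.5),.048),('flask',(399,189),(214.8,144.5),.12),('beaker rim',(166,216),(364,269),.048)]:
    print(n,ray(S,*s,z),ray(T,*t,z))
# box corners at red/white
for p in[(288,203),(315,273)]: print('sheet corner',ray(T,*p,0))
```

```text
spot [ 0.5371 -0.1158 -0.0007] [array([ 0.5373, -0.1155]), array([ 0.537, -0.116])]
post_r? [ 0.4595 -0.0472  0.0384] [array([ 0.4597, -0.047 ]), array([ 0.4594, -0.0474])]
post_l? [ 0.5542 -0.0138  0.0387] [array([ 0.5545, -0.0134]), array([ 0.5541, -0.0141])]
btn [ 0.5773 -0.2291  0.0622] [array([ 0.5775, -0.2289]), array([ 0.5772, -0.2294])]
knob [0.568  0.2196 0.0334] [array([0.5681, 0.2198]), array([0.5679, 0.2194])]
purpleknob [0.4256 0.2239 0.0345] [array([0.4258, 0.2243]), array([0.4254, 0.2237])]
[ 0.46   -0.0474  0.04  ] [ 0.5545 -0.014   0.04  ] 0.10019327375207245
gate [ 0.5073 -0.0307] dist 0.09017380352749964 dir -70.60624383879356 perp -70.51227339007869
jar [ 0.6479 -0.0143  0.048 ] [ 0.6399 -0.0121  0.048 ]
flask [0.7017 0.2042 0.12  ] [0.6958 0.206  0.12  ]
beaker rim [ 0.411  -0.1341  0.048 ] [ 0.4108 -0.1367  0.048 ]
sheet corner [0.5787 0.0402 0.    ]
sheet corner [ 0.4034 -0.0243  0.    ]
```

>>> step_arm(targets=[[[0.36,0,0,0,1],[0.36,0,0,0,1],[0.36,0,0,0,1],[0.36,0,0,0,1],[0.36,0,0,0,1],[0.36,0,0,0,1],[0.36,0,0,0,1],[0.36,0,0,0,1],[0.36,0,0,0,1],[0.36,0,0,0,1]]])

```text
time: 0.93
eef_pos: [0.2749, 0.6161, 0.2305]
tcp_rot: [0.604, 0.797, -0.001, 0.0]
contact_force: [-0.1, -0.0, -0.7]
opening: 0.361
```

>>> step_arm(targets=[[[0.36,0,0,0,1],[0.36,0,0,0,1],[0.36,0,0,0,1],[0.36,0,0,0,1],[0.36,0,0,0,1],[0.36,0,0,0,1],[0.36,0,0,0,1],[0.36,0,0,0,1],[0.36,0,0,0,1],[0.36,0,0,0,0]]])

```text
time: 1.77
eef_pos: [0.2749, 0.6161, 0.2305]
tcp_rot: [0.862, 0.506, -0.001, 0.0]
contact_force: [-1.0, 0.5, -0.5]
opening: 0.363
```

```bash
cat >> h.py <<'E'
from scipy.spatial.transform import Rotation as Ro
g=np.array([.5073,-.0307]); sp=np.array([.5372,-.1158]); u=np.array([np.cos(np.radians(-70.55)),np.sin(np.radians(-70.55))]); n=np.array([-u[1],u[0]])
def gf(p): r=np.array(p)[:2]-g; return np.array([r@u,r@n])
def go(target,xang=None):
    """shift needed in tool axes in units of 4cm, turn in units of 5deg"""
    s=get_state(); R=Ro.from_quat(s['tcp_rot']).as_matrix(); a=np.degrees(np.arctan2(R[1,0],R[0,0]))
    print('t',round(s['time'],2),'tcp',s['eef_pos'].round(4),'xang',round(a,2),'open',round(s['opening'],3),'F',s['contact_force'].round(2),'tilt',R[2,2])
    if xang is not None: print('turn units',-(((xang-a)+180)%360-180)/5)
    print('shift units',(R.T@(np.array(target)-s['eef_pos'])/.04).round(3))
E
python3 - <<'E'
from h import *
D=np.array([.568,.2194]); A=g-.095*u; l=(A-D)/np.linalg.norm(A-D); print(A,l,np.degrees(np.arctan2(*l[::-1])),np.linalg.norm(A-D))
P=D-l*.062; print(P); go([*P,.12],np.degrees(np.arctan2(*(-l)[::-1])))
shot('scene','s1.png')
E
```

```text
[0.47566651 0.05887858] [-0.49860778 -0.86682771] -119.90793443483413 0.18518261142080777
[0.59891368 0.27314332]
t 1.77 tcp [0.2749 0.6161 0.2305] xang 60.86 open 0.363 F [-1.01  0.46 -0.54] tilt -0.9999990417925838
turn units 0.15375995144228227
shift units [-3.54  11.251  2.767]
```

>>> step_arm(targets=[[[0.36,-0.25,0.8,0.1,0.15],[0.36,-0.25,0.8,0.2,0],[0.36,-0.25,0.8,0.2,0],[0.36,-0.25,0.8,0.2,0],[0.36,-0.25,0.8,0.2,0],[0.36,-0.25,0.8,0.2,0],[0.36,-0.25,0.8,0.2,0],[0.36,-0.25,0.8,0.2,0],[0.36,-0.25,0.8,0.2,0],[0.36,-0.25,0.8,0.2,0]]])

```text
time: 2.65
eef_pos: [0.5042, 0.3695, 0.1548]
tcp_rot: [0.865, 0.503, -0.0, -0.0]
contact_force: [1.2, 1.2, -0.3]
opening: 0.358
```

>>> step_arm(targets=[[[0.36,-0.25,0.8,0.2,0],[0.36,-0.25,0.8,0.2,0],[0.36,-0.25,0.8,0.2,0],[0.36,-0.2,0.6,0.2,0],[0.36,-0.1,0.25,0,0],[0.36,0,0,0,0],[0.36,0,0,0,0]]])

```text
time: 3.23
eef_pos: [0.5951, 0.27, 0.1234]
tcp_rot: [0.865, 0.502, -0.0, -0.0]
contact_force: [-1.5, 0.4, 0.0]
opening: 0.361
```

Run:
```python
from h import *
go([.5989,.2731,.006],60.09)
shot('scene','s2.png')
```

```text
t 3.23 tcp [0.5951 0.27   0.1234] xang 60.2 open 0.361 F [-1.53  0.42  0.04] tilt -0.9999997159452734
turn units 0.022809461715866064
shift units [0.113 0.046 2.936]
```

View pics/s2.png

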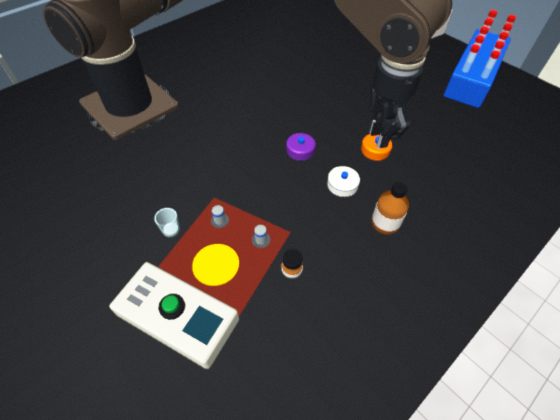

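The gripper appears at about (388,125), 12 cm up and behind the white dish at (344,182). Nothing has moved. Lowering now.

>>> step_arm(targets=[[[0.36,0.11,0.05,0.4,0],[0.36,0,0,0.5,0],[0.36,0,0,0.5,0],[0.36,0,0,0.5,0],[0.36,0,0,0.4,0],[0.36,0,0,0.3,0],[0.36,0,0,0.2,0],[0.36,0,0,0.1,0],[0.36,0,0,0,0]]])

```text
time: 4.03
eef_pos: [0.5987, 0.2732, 0.007]
tcp_rot: [0.865, 0.502, -0.0, -0.0]
contact_force: [-0.0, 0.3, -0.9]
opening: 0.359
```

Run:
```python
from h import *
go([.5989,.2731,.006],60.09)
shot('scene','s3.png')
a=cv2.imread('pics/s3.png')[80:240,280:450];cv2.imwrite('pics/s3c.png',cv2.resize(a,None,fx=3.5,fy=3.5))
```

```text
t 4.03 tcp [0.5987 0.2732 0.007 ] xang 60.26 open 0.359 F [-0.05  0.31 -0.86] tilt -0.9999997193598588
turn units 0.03310517575083054
shift units [0.001 0.006 0.024]
```

View pics/s3c.png

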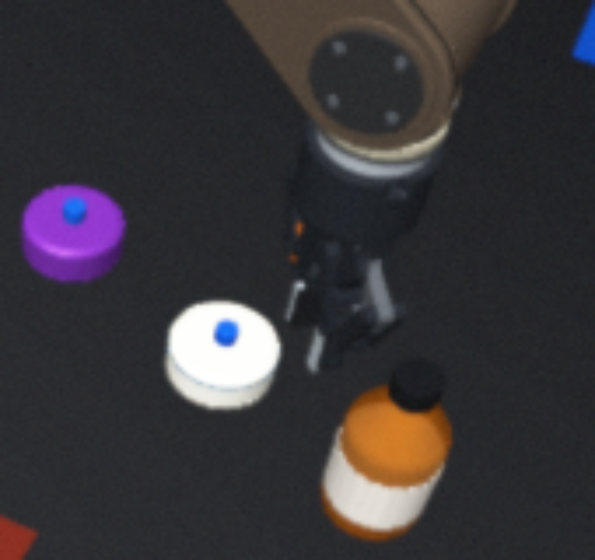

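The fingers are down behind the dish, which is at crop (222,352), and clear of the flask. Pushing along -x.

>>> step_arm(targets=[[[0.36,-0.1,0,0,0],[0.36,-0.1,0,0,0],[0.36,-0.1,0,0,0],[0.36,-0.1,0,0,0],[0.36,-0.1,0,0,0],[0.36,-0.1,0,0,0],[0.36,-0.1,0,0,0],[0.36,-0.1,0,0,0],[0.36,-0.1,0,0,0],[0.36,-0.1,0,0,0]]])

```text
time: 4.92
eef_pos: [0.5796, 0.2377, 0.0077]
tcp_rot: [0.865, 0.501, 0.001, 0.0]
contact_force: [0.8, 1.9, 2.1]
opening: 0.361
```

```bash
cat >> h.py <<'E'
def dish(save=None):
    """knob seen by both cameras at z=.0337; white lid too"""
    out=[]
    for nm in('top','scene'):
        d=shot(nm,None if save is None else save+'_'+nm+'.png')
        hsv=cv2.cvtColor(d['pixels'],cv2.COLOR_RGB2HSV)
        W=[(c,s) for c,s in blobs(d,(0,0,170),(180,50,255),100) if s[2]<40 and s[3]<40 and s[4]>350]
        for c,s in blobs(d,(105,120,60),(125,255,255),10):
            if s[2]<12 and s[3]<12:
                if any(w[1][0]-2<c[0]<w[1][0]+w[1][2]+2 and w[1][1]-2<c[1]<w[1][1]+w[1][3]+2 for w in W):
                    p=ray(d,*c,.034); out.append(p[:2]); print(nm,'knob',c.round(1),p[:2].round(4),'gate frame',gf(p).round(4),s[4])
    return np.mean(out,0) if out else None
E
python3 - <<'E'
from h import *
p=dish('s4'); print(p); go([.5,.1,.007])
if p is not None: print(np.linalg.norm(p-get_state()['eef_pos'][:2]))
E
```

```text
top knob [221.6 209.1] [0.5594 0.2023] gate frame [-0.2023  0.1267] 27
scene knob [335.4 176.9] [0.5593 0.2003] gate frame [-0.2005  0.1259] 36
[0.55935723 0.20128915]
t 5.02 tcp [0.5791 0.2373 0.0073] xang 60.19 open 0.358 F [-0.27  0.81 -0.73] tilt -0.9999998598726507
shift units [-3.961 -0.009  0.011]
0.04106959208025796
```

>>> step_arm(targets=[[[0.36,-0.1,0,0,0],[0.36,-0.15,0,0,0],[0.36,-0.15,0,0,0],[0.36,-0.15,0,0,0],[0.36,-0.15,0,0,0],[0.36,-0.15,0,0,0],[0.36,-0.15,0,0,0],[0.36,-0.15,0,0,0],[0.36,-0.15,0,0,0],[0.36,-0.15,0,0,0]]])

```text
time: 5.85
eef_pos: [0.5502, 0.187, 0.0073]
tcp_rot: [0.865, 0.501, -0.0, -0.0]
contact_force: [0.5, 0.7, 1.1]
opening: 0.36
```

>>> step_arm(targets=[[[0.36,-0.15,0,0,0],[0.36,-0.15,0,0,0],[0.36,-0.15,0,0,0],[0.36,-0.15,0,0,0],[0.36,-0.15,0,0,0],[0.36,-0.15,0,0,0],[0.36,-0.15,0,0,0],[0.36,-0.15,0,0,0],[0.36,-0.1,0,0,0],[0.36,-0.1,0,0,0]]])

```text
time: 6.68
eef_pos: [0.5224, 0.1385, 0.0073]
tcp_rot: [0.865, 0.501, -0.0, -0.0]
contact_force: [0.6, 0.4, -0.6]
opening: 0.36
```

Run:
```python
from h import *
p=dish('s5'); print(p); go([.5,.1,.007])
if p is not None: print(np.linalg.norm(p-get_state()['eef_pos'][:2]), gf(p))
```

```text
scene knob [284.5 185. ] [0.5014 0.1016] gate frame [-0.1267  0.0385] 38
[0.50142983 0.10162807]
t 6.78 tcp [0.5221 0.1384 0.0071] xang 60.18 open 0.363 F [-0.02  0.11  0.13] tilt -0.9999994151418742
shift units [-1.107 -0.003  0.004]
0.042171816969568024 [-0.1267311   0.03852797]
```

>>> step_arm(targets=[[[0.36,-0.1,0,0,0],[0.36,-0.15,0,0,0],[0.36,-0.15,0,0,0],[0.36,-0.15,0,0,0],[0.36,-0.15,0,0,0],[0.36,-0.15,0,0,0],[0.36,-0.12,0,0,0],[0.36,-0.1,0,0,0],[0.36,-0.1,0,0,0],[0.36,-0.08,0,0,0]]])

```text
time: 7.62
eef_pos: [0.4975, 0.0952, 0.0073]
tcp_rot: [0.865, 0.501, -0.0, -0.0]
contact_force: [-0.1, 0.4, -0.2]
opening: 0.361
```

>>> step_arm(targets=[[[0.36,0,0,0,0],[0.36,0.1,0,0,0],[0.36,0.3,0,0,0],[0.36,0.5,0,0,0],[0.36,0.5,0,-0.4,0],[0.36,0.2,0,-0.8,0],[0.36,0,0,-0.8,0],[0.36,0,0,0,0]]])

```text
time: 8.28
eef_pos: [0.5352, 0.1534, 0.0945]
tcp_rot: [0.865, 0.502, 0.006, 0.003]
contact_force: [1.0, 0.6, 1.5]
opening: 0.358
```

Run:
```python
from h import *
p=dish('s6'); print(p); P=p-u*.06; go([*P,.088],109.45)
print(gf(p),P)
```

```text
top knob [280.7 242. ] [0.4774 0.0583] gate frame [-0.0939  0.0014] 24
scene knob [261.7 189.1] [0.4771 0.0578] gate frame [-0.0935  0.001 ] 37
[0.47724111 0.05806671]
t 8.38 tcp [0.5314 0.1523 0.0893] xang 60.26 open 0.364 F [ 0.26  0.55 -1.05] tilt -0.9999906969248223
turn units -9.83760443048261
shift units [-1.737 -1.141  0.023]
[-0.09371015  0.0012144 ] [0.45726206 0.11464266]
```

>>> step_arm(targets=[[[0.36,0,0,0,-1],[0.36,0,0,0,-1],[0.36,0,0,0,-1],[0.36,0,0,0,-1],[0.36,0,0,0,-1],[0.36,0,0,0,-1],[0.36,0,0,0,-1],[0.36,0,0,0,-1],[0.36,0,0,0,-1],[0.36,0,0,0,-0.84]]])

```text
time: 9.22
eef_pos: [0.5283, 0.1513, 0.0852]
tcp_rot: [0.576, 0.817, -0.001, -0.001]
contact_force: [-0.2, -0.1, -0.5]
opening: 0.365
```

Run:
```python
from h import *
P=g-u*.155; print(P); go([*P,.088],109.45)
```

```text
[0.45568746 0.11545453]
t 9.22 tcp [0.5283 0.1513 0.0852] xang 109.63 open 0.365 F [-0.19 -0.08 -0.48] tilt -0.999992650341182
turn units 0.03578428095810295
shift units [-0.235 -2.012 -0.063]
```

>>> step_arm(targets=[[[0.36,-0.03,-0.3,0,0.03],[0.36,-0.05,-0.5,0,0],[0.36,-0.05,-0.5,0,0],[0.36,-0.05,-0.4,0,0],[0.36,-0.05,-0.3,0,0],[0.36,0,0,0,0],[0.36,0,0,0,0]]])

```text
time: 9.8
eef_pos: [0.4562, 0.1162, 0.0861]
tcp_rot: [0.579, 0.815, -0.001, -0.001]
contact_force: [1.0, -0.3, 0.1]
opening: 0.361
```

Run:
```python
from h import *
P=g-u*.155; go([*P,.007],109.45)
```

```text
t 9.8 tcp [0.4562 0.1162 0.0861] xang 109.22 open 0.361 F [ 0.97 -0.31  0.11] tilt -0.9999978162817026
turn units -0.04630213429749119
shift units [-0.014 -0.015  1.977]
```

>>> step_arm(targets=[[[0.36,0,-0.02,0.3,-0.05],[0.36,0,0,0.4,0],[0.36,0,0,0.4,0],[0.36,0,0,0.4,0],[0.36,0,0,0.3,0],[0.36,0,0,0.17,0],[0.36,0,0,0,0],[0.36,0,0,0,0]]])

```text
time: 10.47
eef_pos: [0.4567, 0.116, 0.0082]
tcp_rot: [0.577, 0.817, -0.0, -0.0]
contact_force: [0.3, 0.4, 0.5]
opening: 0.362
```

Run:
```python
from h import *
P=g-u*.155; go([*P,.007],109.45); print(gf(get_state()['eef_pos']))
```

```text
t 10.47 tcp [0.4567 0.116  0.0082] xang 109.5 open 0.362 F [0.33 0.45 0.49] tilt -0.9999997696373514
turn units 0.01091385875416222
shift units [-0.005 -0.029  0.031]
[-0.15518501  0.00114935]
```

>>> step_arm(targets=[[[0.36,-0.1,-0.03,0,0],[0.36,-0.1,0,0,0],[0.36,-0.1,0,0,0],[0.36,-0.1,0,0,0],[0.36,-0.15,0,0,0],[0.36,-0.15,0,0,0],[0.36,-0.15,0,0,0],[0.36,-0.15,0,0,0],[0.36,-0.15,0,0,0],[0.36,-0.1,0,0,0]]])

```text
time: 11.3
eef_pos: [0.4723, 0.0676, 0.0087]
tcp_rot: [0.577, 0.816, 0.0, 0.0]
contact_force: [-0.4, 2.8, 2.2]
opening: 0.362
```

Run:
```python
from h import *
dish('s7'); go([*sp,.007],109.45); print(gf(get_state()['eef_pos']))
```

```text
scene knob [253.6 199.4] [0.4866 0.0272] gate frame [-0.0615 -0.0002] 40
t 11.4 tcp [0.4723 0.0674 0.0085] xang 109.47 open 0.363 F [ 0.18 -0.1   0.31] tilt -0.9999997184937164
turn units 0.0031254432937771527
shift units [-4.859e+00  3.000e-03  4.100e-02]
[-0.10416349 -0.00030155]
```

View pics/s7_scene.png

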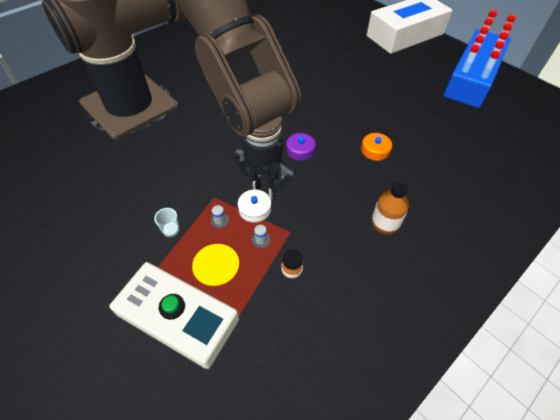

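The dish at (254,205) is centred just before the posts at (218,215) and (261,236). Going on through.

>>> step_arm(targets=[[[0.36,-0.1,0,0,0],[0.36,-0.12,0,0,0],[0.36,-0.12,0,0,0],[0.36,-0.12,0,0,0],[0.36,-0.12,0,0,0],[0.36,-0.12,0,0,0],[0.36,-0.12,0,0,0],[0.36,-0.12,0,0,0],[0.36,-0.12,0,0,0],[0.36,-0.12,0,0,0]]])

```text
time: 12.23
eef_pos: [0.4878, 0.0232, 0.0084]
tcp_rot: [0.577, 0.817, -0.0, -0.0]
contact_force: [-0.6, 0.1, -0.3]
opening: 0.36
```

>>> step_arm(targets=[[[0.36,-0.12,0,0,0],[0.36,-0.12,0,0,0],[0.36,-0.12,0,0,0],[0.36,-0.12,0,0,0],[0.36,-0.1,0,0,0],[0.36,0,0,0,0]]])

```text
time: 12.73
eef_pos: [0.496, 0.0011, 0.0087]
tcp_rot: [0.577, 0.816, 0.0, 0.0]
contact_force: [-0.5, 1.0, -0.5]
opening: 0.362
```

Run:
```python
from h import *
dish('s8'); go([*sp,.007],109.45); print(gf(get_state()['eef_pos']))
```

```text
scene knob [217.8 215.1] [ 0.4686 -0.0525] gate frame [ 0.0077 -0.0437] 21
scene knob [235.8 224.2] [ 0.5105 -0.0393] gate frame [0.0092 0.0002] 44
t 12.83 tcp [0.4957 0.0017 0.0087] xang 109.48 open 0.36 F [0.45 0.63 0.5 ] tilt -0.9999998325245673
turn units 0.0068747439173137085
shift units [-3.114e+00 -2.000e-03  4.300e-02]
[-0.03435806 -0.00012139]
```

View pics/s8_scene.png

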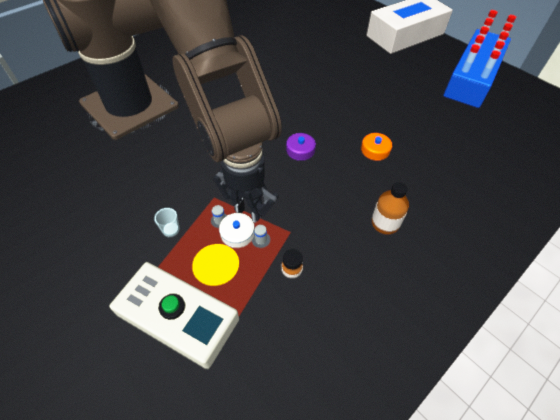

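The dish is in the gate, with its knob at (236,224) and y about 0. About 81 mm remain.

>>> step_arm(targets=[[[0.36,-0.1,0,0,0],[0.36,-0.12,0,0,0],[0.36,-0.12,0,0,0],[0.36,-0.12,0,0,0],[0.36,-0.12,0,0,0],[0.36,-0.12,0,0,0],[0.36,-0.12,0,0,0],[0.36,-0.12,0,0,0],[0.36,-0.12,0,0,0],[0.36,-0.12,0,0,0]]])

```text
time: 13.67
eef_pos: [0.5114, -0.0431, 0.0085]
tcp_rot: [0.577, 0.817, -0.0, -0.0]
contact_force: [-0.5, 2.5, -0.2]
opening: 0.359
```

>>> step_arm(targets=[[[0.36,-0.12,0,0,0],[0.36,-0.12,0,0,0],[0.36,-0.12,0,0,0],[0.36,-0.1,0,0,0],[0.36,-0.1,0,0,0],[0.36,-0.08,0,0,0],[0.36,-0.06,0,0,0],[0.36,-0.04,0,0,0],[0.36,-0.02,0,0,0],[0.36,0,0,0,0]]])

```text
time: 14.5
eef_pos: [0.5214, -0.0714, 0.0086]
tcp_rot: [0.577, 0.817, -0.0, 0.0]
contact_force: [-0.3, 1.4, 0.4]
opening: 0.358
```

Run:
```python
from h import *
dish('s9'); print('spot gf',gf(sp)); go([*sp,.007],109.45); print(gf(get_state()['eef_pos']))
```

```text
scene knob [214.1 253.8] [ 0.5356 -0.1114] gate frame [ 0.0855 -0.0002] 50
spot gf [ 0.09019978 -0.00014327]
t 14.6 tcp [ 0.5215 -0.0713  0.0085] xang 109.51 open 0.36 F [-0.18  0.76 -0.88] tilt -0.999999874226561
turn units 0.012652258369587343
shift units [-1.179 -0.     0.039]
[ 0.04302629 -0.0001846 ]
```

View pics/s9_scene.png

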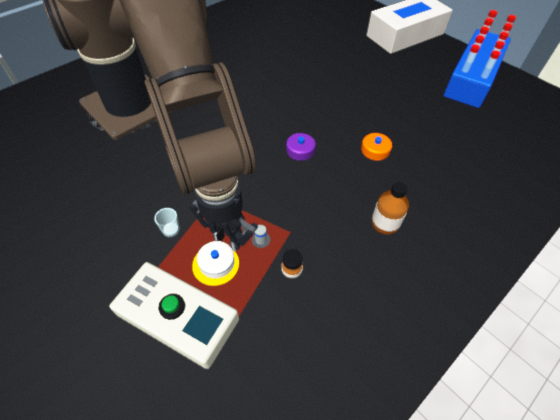

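The dish is on the spot with its knob at (214,254), about 5 mm short of centre. I'll push it a little more, back off and rise.

>>> step_arm(targets=[[[0.36,-0.04,0,0,0],[0.36,-0.04,0,0,0],[0.36,-0.03,0,0,0],[0.36,0,0,0,0],[0.36,0,0,0,0],[0.36,0.1,0,0,0],[0.36,0.2,0,0,0],[0.36,0,0,-0.2,0],[0.36,0,0,-0.6,0],[0.36,0,0,-0.8,0]]])

```text
time: 15.43
eef_pos: [0.5163, -0.0629, 0.0709]
tcp_rot: [0.577, 0.817, -0.001, -0.003]
contact_force: [1.1, -0.2, 0.7]
opening: 0.357
```

>>> step_arm(targets=[[[0.2,0,0,-0.8,0],[0,0,0,-0.8,0],[0,0,0,-0.3,0],[0,0,0,0,0]]])

```text
time: 15.77
eef_pos: [0.5214, -0.0646, 0.1532]
tcp_rot: [0.577, 0.817, 0.001, 0.004]
contact_force: [0.1, 0.8, -1.0]
opening: -0.002
```

Run:
```python
from h import *
dish('s10'); print('spot gf',gf(sp)); go([.5773,-.2291,.105],109.45)
```

```text
scene knob [212.9 255.5] [ 0.5371 -0.1153] gate frame [ 0.0897 -0.0001] 51
spot gf [ 0.09019978 -0.00014327]
t 15.87 tcp [ 0.5184 -0.0638  0.148 ] xang 109.51 open 0.003 F [-0.17 -0.37 -1.01] tilt -0.9999999552821035
turn units 0.01282677056525472
shift units [-4.387  0.009  1.075]
```

View pics/s10_scene.png

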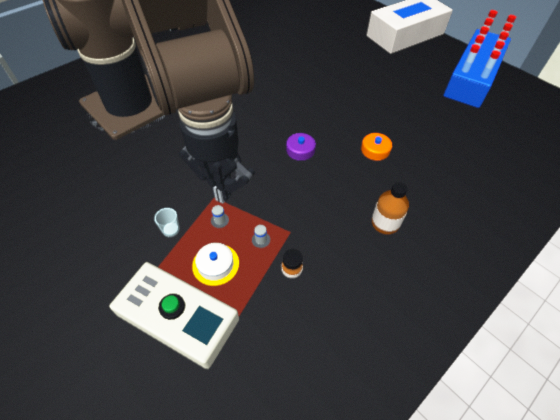

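The dish is centred on the spot, with the knob at (213,256) and its wall inside the yellow ring. Next, over the button with the fingers shut.

>>> step_arm(targets=[[[0,-0.3,0,0,0],[0,-0.5,0,0,0],[0,-0.6,0,0,0],[0,-0.6,0,0,0],[0,-0.6,0,0.1,0],[0,-0.6,0,0.2,0],[0,-0.6,0,0.3,0],[0,-0.4,0,0.3,0],[0,-0.2,0,0.1,0],[0,0,0,0,0]]])

```text
time: 16.7
eef_pos: [0.5758, -0.231, 0.1045]
tcp_rot: [0.578, 0.816, -0.0, -0.003]
contact_force: [-0.1, 0.6, 0.9]
opening: -0.001
```

Run:
```python
from h import *
go([.5773,-.2291,.067],109.45); dish('s11')
```

```text
t 16.7 tcp [ 0.5758 -0.231   0.1045] xang 109.37 open -0.001 F [-0.15  0.65  0.94] tilt -0.999979134415077
turn units -0.015211768124447644
shift units [0.028 0.054 0.937]
top knob [352.2 216.8] [ 0.5368 -0.1155] gate frame [ 0.0898 -0.0004] 24
scene knob [212.9 255.5] [ 0.5371 -0.1153] gate frame [ 0.0897 -0.0001] 51
```

View pics/s11_scene.png

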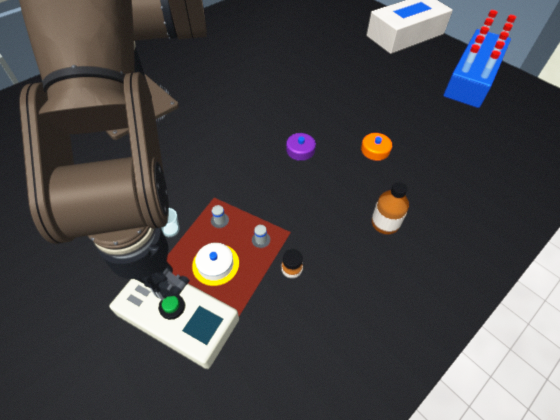

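The shut fingers stand over the button at (171,305), and both cameras see the dish centred. Descending.

>>> step_arm(targets=[[[0,0.02,0.04,0.2,0],[0,0,0,0.3,0],[0,0,0,0.2,0],[0,0,0,0.15,0],[0,0,0,0,0],[0,0,0,0,0]]])

```text
time: 17.3
eef_pos: [0.5784, -0.2282, 0.0738]
tcp_rot: [0.577, 0.817, -0.0, -0.001]
contact_force: [-0.2, -0.4, 0.1]
opening: -0.002
```

Run:
```python
from h import *
go([.5773,-.2291,.061],109.45)
```

```text
t 17.3 tcp [ 0.5784 -0.2282  0.0738] xang 109.52 open -0.002 F [-0.25 -0.44  0.12] tilt -0.9999989703557745
turn units 0.014200899820912128
shift units [-0.013 -0.033  0.319]
```

>>> step_arm(targets=[[[0,0,0,0.1,0],[0,0,0,0.08,0],[0,0,0,0.06,0],[0,0,0,0.04,0],[0,0,0,0.03,0],[0,0,0,0,0],[0,0,0,0,0]]])

```text
time: 17.88
eef_pos: [0.5792, -0.2289, 0.0628]
tcp_rot: [0.577, 0.817, 0.0, 0.001]
contact_force: [-0.5, 0.5, 3.4]
opening: -0.0
```

>>> step_arm(targets=[[[0,0,0,0.03,0],[0,0,0,0.03,0],[0,0,0,0.03,0],[0,0,0,0,0],[0,0,0,0,0],[0,0,0,0,0]]])

```text
time: 18.38
eef_pos: [0.5793, -0.229, 0.0609]
tcp_rot: [0.577, 0.817, -0.0, 0.0]
contact_force: [-5.2, 1.7, 12.2]
opening: 0.001
```

12 N at z = 0.061 m means the button is bottomed out (5 N is full travel, and the collar is at 57 mm). Coming away.

>>> step_arm(targets=[[[0,0,0,-0.1,0],[0,0,0,-0.3,0],[0,0,0,-0.6,0],[0,0,0,-0.8,0],[0,0,0,-0.8,0],[0,0,0,-0.8,0],[0,0,0,-0.6,0],[0,0,0,-0.3,0],[0,0,0,0,0],[0,0,0,0,0]]])

```text
time: 19.22
eef_pos: [0.5785, -0.2285, 0.2298]
tcp_rot: [0.577, 0.817, -0.0, -0.0]
contact_force: [-0.7, -0.2, -0.6]
opening: 0.001
```

Run:
```python
from h import *
go([.5773,-.2291,.2]); dish('s12')
```

```text
t 19.22 tcp [ 0.5785 -0.2285  0.2298] xang 109.49 open 0.001 F [-0.65 -0.21 -0.57] tilt -0.9999997534425387
shift units [-0.004 -0.031  0.745]
top knob [352.2 216.8] [ 0.5368 -0.1155] gate frame [ 0.0898 -0.0004] 24
scene knob [212.9 255.5] [ 0.5371 -0.1153] gate frame [ 0.0897 -0.0001] 51
```

View pics/s12_scene.png

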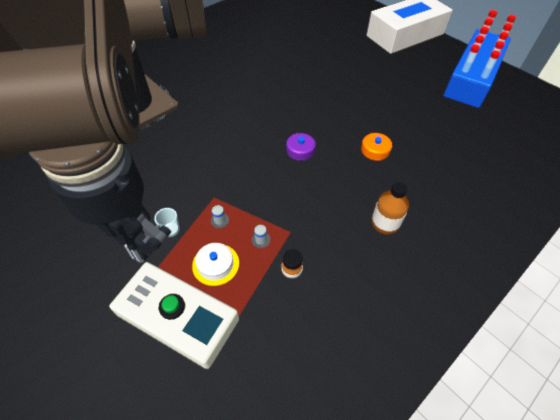

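View pics/s12_top.png

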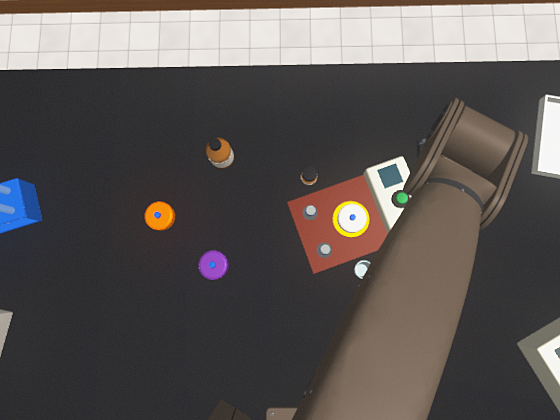

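The dish is centred on the spot (top (352,217), scene (213,256)). The jar, beaker and flask are in their first pixel positions, and the fingers are clear. One check of the button's height and the bystanders, then I hand in.

Run:
```python
from h import *
a=cv2.imread('pics/scene0.png');b=cv2.imread('pics/s12_scene.png')
d=shot('scene'); print([(c.round(1),s[4]) for c,s in blobs(d,(45,100,50),(75,255,255))],'before 169.9 303.8')
for n,(x0,x1,y0,y1) in dict(jar=(275,310,245,280),flask=(365,415,175,240),beaker=(158,182,205,238)).items(): print(n,np.abs(a[y0:y1,x0:x1].astype(int)-b[y0:y1,x0:x1]).mean())
sign_off()
```

```text
[(array([169.9, 303.8]), np.int32(274))] before 169.9 303.8
jar 1.8027210884353742
flask 1.6965128205128206
beaker 19.85942760942761
the job is handed in; nothing more can be done
```

The job is handed in. I pushed the white dish with the part-open fingers behind it in two legs: first onto the gate line, then straight between the posts onto the yellow spot. With the fingers shut, I then pressed the button straight down until it bottomed out, at 12 N with the tool at z = 0.061 m. I lifted away to z = 0.23 m and handed in at about 19.3 s of the 59 s allowed.

**Checks that agreed:**
- **Dish:** both cameras put it within about 0.5 mm of the spot's centre. It was 0.2 mm off the gate's mid-line when I looked 9 mm past the gate.
- **Button:** its image is back at its starting pixel position (169.9, 303.8), so it is up again.
- **Jar and flask:** the pictures before and after match to within noise.

**Check that disagreed:** the beaker's picture differed clearly (mean difference 20, against about 2 for the jar and flask). In the last scene view the gripper, high above the bench, overlaps that patch of the image. By eye the beaker stands where it did, and no contact was felt near it, but I have no clean measurement of it.

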